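# Clip the tensioner spindle

## Task

Pick up the fork tool and, with its forked end, push the split clip along the top of the tensioner block into the groove of the upright spindle until it snaps fully home. The spindle is on a spring and backs away as you push, so push on by feel until the clip snaps, gently (never more than 25 N), and do not touch the clip with the fingers. Then lay the fork tool flat on the desk, clear of the block, and leave the other things where they are.

Things in the scene. Friction and masses are not known exactly. Their poses are not given: they have to be found in the camera images.
- block: Fixed aluminium belt-tensioner block, 116 mm long (its x), 64 mm wide (its y; 78 mm at the foot), 45 mm high, on the desk. Origin at desk level, straight below the resting spindle. Its +x is the direction in which the clip is pushed; its flat top face runs from x = -60 mm to x = +56 mm.
- spindle_axis (a point): Steel spindle standing upright out of the block's top; the point lies on its axis at the level of the block's top face. Its groove is a neck 16 mm in diameter from the top face to 9.5 mm above it; over that is a round head 22 mm in diameter that ends 25 mm above the top face. It is on a spring slide along the block's +x.
- spindle (a joint): Travel of the spindle along the block's +x, 0 at rest, end stop 0.036 m. Damped spring, 0.6 N per mm: it backs away 13 to 24 mm before the clip snaps (at some 8 to 15 N), and returns to 0 with the clip when the push ends. The push force drops at the snap and rises again if pushed on; a slow push of 18 N has surely snapped it.
- clip_seat (a point): Loose U-shaped split clip of dark steel, 7 mm thick, 32 mm wide, lying flat on the block's top some 38 mm before the spindle, mouth towards it. Point: centre of its seat, half-way up its thickness; when home it lies on the spindle's axis. Its x points out of the mouth; flat back face at x = -15 mm, arm tips at x = +11 mm, two noses 10 mm apart at x = +8 mm that spring over the neck.
- fork_grip (a point): Fork tool lying on the desk, 145 mm long, about 110 g: black handle 52 mm long (tool x), 20 mm thick (tool y), 36 mm high. The point is the grip point on its centre line 21 mm above its underside. Tool +x points to the forked end.
- fork_crotch (a point): Middle of the flat bottom of the fork's mouth, 108 mm ahead (tool +x) of the grip point and 9 mm below it, half-way up the 8 mm thick steel blade. The mouth is 35 mm wide, blade 51 mm; two prongs reach 11 mm beyond this point. The handle's underside is 12 mm below it. The clip's flat back goes against the mouth's bottom, a prong on either side.
- mouse_mid (a point): Black computer mouse, bystander, loose, 117 x 58 x 37 mm; its middle.
- lens_cap_mid (a point): Black lens cap lying on the desk, bystander, loose, 54 mm in diameter, 10 mm high; its middle.
- hex_key_mid (a point): Hexagon key lying on the desk, bystander, loose, 88 x 30 x 8 mm; its middle.
- spring_clamp_mid (a point): Orange spring clamp lying on the desk, bystander, loose, 97 x 66 x 18 mm; its middle.

How it is judged (in metres and radians):
On the way, in this order (a step that is already met when the one before it is completed fails the run):
1. the fork tool is lifted off the desk (height (world z) of fork_grip above 0.045 m), for 0.1 s.
2. the clip is snapped home on the spindle, pushed by the fork tool (horizontal distance between clip_seat and spindle_axis below 0.0025 m and z of clip_seat in the frame of spindle_axis below 0.007 m and contact force between fork_tool and clip above 0.5 N), for 0.05 s.
At the end, for the whole second after the job is handed in: Clip home in the groove, seat centre within 2.5 mm of the spindle's axis, lying flat on the block; spindle back within 3 mm of rest; fork tool flat (within 8 degrees) and at rest on the desk, not touching the block (horizontal distance between clip_seat and spindle_axis below 0.0025 m and z of clip_seat in the frame of spindle_axis below 0.007 m and value of joint spindle below 0.003 m and height (world z) of fork_grip below 0.027 m and angle between fork_grip's own z axis and vertical below 0.15 rad and contact force between fork_tool and block below 0.1 N and linear speed of fork_tool below 0.02 m/s).
It fails at once if the clip is pressed with more than 25 N (contact force between fork_tool and clip above 25 N).
It fails at once if the block or its spindle is pressed with more than 25 N by the fork tool (contact force between fork_tool and block above 25 N).
It fails at once if the fingers touch the clip (contact force between the fingers and clip above 0.5 N).
It fails at once if a bystander is moved more than 20 mm (distance of any of mouse_mid, lens_cap_mid, hex_key_mid, spring_clamp_mid from where it was at the start of the episode above 0.02 m).
It also fails if it takes over 54 s, if anything falls off the work surface, if the arm or the gripper's body presses on something with over 40 N, if the wrist force passes 120 N, or if a joint passes its speed limit or range.

## Robot

A 6-joint arm with a two-finger parallel gripper is mounted at the origin on a cart in front of the work surface, level with it; the furniture and walls round the work are solid. World frame = base frame: x ahead of the robot, y to its left, z up, the work surface at z = 0. Lengths are in m, angles in degrees, forces in N, time in s.
With the tool pointing down it reaches from about 0.4 to 0.825 m from the base axis. Payload 7 kg.
Tool frame: the origin (TCP) lies on the mounting face of the last link; the fingertips stand 178 mm ahead of it and the grasp point (between the pads) lies 159 mm ahead of it (ctrl.tip_extent is the distance from the TCP to the fingertips, in m); z points along the fingers, y is the direction in which the jaws open and shut (so a half turn about z gives the same grasp; the last joint's range is limited). The gripper opens to 88 mm and grips with 3 to 60 N. Pads are 19 mm wide; open, the fingers measure 130 mm over their backs; the gripper's body (78 mm by 193 mm) begins 47 mm behind the grasp point.
Start: joints at [-52.191, 20.546, 0.682, 0, -70.136, -16.507], TCP at [0.245, -0.629, 0.405] pointing down, gripper open.
Joint ranges: [-176.03, 176.03], [-82.01, 121.73], [-58.28, 71.71], [-173.87, 95.51], [-174.79, -0.11], [-173.66, 173.66]. Speed limits (degrees/s): [136.94, 136.94, 172.46, 180, 180, 180].

## Interface

Orientations are given as [roll, pitch, yaw] about the fixed x, y, z axes, in that order (R = Rz(yaw) Ry(pitch) Rx(roll)).
In Python, from plant import ctrl gives the robot as it stands. The module is installed in compiled form; this text tells all that it offers.
- The arm moves only by the tool carry_out, never from a script. Its argument "moves" is text: rows parted by semicolons, each of 7 numbers parted by spaces: the finger opening in m, from 0 to 0.0876, then the shift along the tool's x, y, z in m, then the turn, a rotation vector about the tool's x, y, z in rad. A call has 1 to 20 rows; each row is the pose to reach, as a shift and turn from the pose commanded when the call began, along the tool's axes at that moment; what a row does not reach only later rows make up. A row lasts 1/10 s, in which the tool goes at most 50 mm and 8.59 degrees, less where a joint would pass 70% of its speed; a pose out of reach is approached as far as the arm can. A call with a gripper value outside its range is refused whole. The fingers move at their own pace and stop on an object; the grip force is fixed at half the most. Time passes only in rows, so rows that repeat a pose let the fingers close. It gives the time, the measured TCP pose, the force and the opening at its end, in the units of the state.
- ctrl.get_obs(): the state, without advancing time (a new reading comes with each control period).
- ctrl.snapshot(name): name is "scene" or "top" or "wrist"; returns a dict with "image" (400x640x3 uint8, red, green, blue), "K" (3x3 intrinsics, pixels), "k1" (the pictures are not rectified: a ray, as slopes to the right and down, at radius r is drawn at 1 + k1 r^2 times it, then the intrinsics apply), "R" (3x3) and "t" (3): a world point X has camera coordinates R X + t. Camera axes: x right, y down, z forward; pixel columns grow to the right and rows downward; lengths in m; the calibration is good to about 2 mm. A picture is of the moment at which its call begins. There is no depth.
- ctrl.close_job(): hands the job in, once; it reports no verdict.
Trained networks look in a picture, given as the dict that the camera call returned (one of the last four; its "shot" number tells which), for a name from the list of things; names that differ only in an ending like _2 or _b are one class to them, and where a whole thing is asked for, a point or a joint stands for the part that bears it (a point fixed in the world has none). Each returns a list of dicts, best first, with "confidence" (0 to 1); they miss things now and then, are a little off and sometimes report something else, mostly with a low value. They report only what shows in the picture. A call takes as long as a camera call.
- ctrl.recognise(picture, label): "extent" ([left, top, right, bottom] in pixels, round what is visible of it).
- ctrl.trace(picture, label): "region" (400x640 bool, what is visible of it) and "extent" ([left, top, right, bottom] in pixels, round what is visible of it).
- ctrl.mark_of(picture, label): "at" ([row, column] in pixels: a listed point, or the origin of a listed thing).
The state is a dict: "clock": time; "joint_pos": joint angles; "qvel": joint speeds; "tau": joint torques, N m; "tool_pos": TCP position; "orientation": TCP orientation; "force": force on the tool from outside, world axes, zero at the start; "moment": the same for the moment, N m; "opening": finger opening in m.
Only numpy, scipy, OpenCV 4.12 (cv2) and the standard library are available. Lean on these libraries where they do the work, as an engineer would, in place of code of your own. Each camera call takes 0.05 s, during which the arm holds its last target.

## Working session

There is one attempt and no reset: what is moved stays moved. The work goes in short steps, Python scripts to look and compute and a tool call to move; the robot and the scene stay as the last step left them, time stands still between calls to the robot, and variables do not carry over. Pictures are saved under pics/ and viewed, and the job is handed in when it is done.

Besides the shell and the picture viewer there is one more tool, called after ">>>" in YAML: its name, and indented under it one key for each argument. carry_out: Moves the arm, as the interface text tells. Its arguments: {"type":"object","properties":{"moves":{"type":"string"}},"required":["moves"]}

```bash
mkdir -p pics
cat > h.py <<'E'
import numpy as np, cv2
from plant import ctrl
def snap(n,fn=None):
    s=ctrl.snapshot(n)
    if fn: cv2.imwrite('pics/'+fn,s['image'][:,:,::-1])
    return s
def ray(s,row,col):
    K=s['K'];p=np.array([(col-K[0,2])/K[0,0],(row-K[1,2])/K[1,1]])
    u=p.copy()
    for _ in range(30): u=p/(1+s['k1']*(u@u))
    R=np.array(s['R']);t=np.array(s['t'])
    return -R.T@t, R.T@np.array([u[0],u[1],1])
def onz(s,row,col,z):
    o,d=ray(s,row,col); return o+d*(z-o[2])/d[2]
def proj(s,X):
    c=np.array(s['R'])@np.array(X)+np.array(s['t']);u=c[:2]/c[2];u=u*(1+s['k1']*(u@u))
    return np.array([s['K'][1,1]*u[1]+s['K'][1,2],s['K'][0,0]*u[0]+s['K'][0,2]])
E
cat > a.py <<'E'
from h import *
print(ctrl.get_obs())
Z=dict(block=0,spindle_axis=.045,clip_seat=.0485,fork_grip=.021,fork_crotch=.012,mouse_mid=.018,lens_cap_mid=.005,hex_key_mid=.004,spring_clamp_mid=.009)
for n in ['scene','top','wrist']:
    s=snap(n,n+'0.png'); print(n,s['k1'],np.round(s['K'],1).tolist(),'cam',np.round(-np.array(s['R']).T@s['t'],3), 'fwd',np.round(s['R'][2],3))
    for l,z in Z.items():
        for r in ctrl.mark_of(s,l)[:2]:
            print(l,np.round(r['at'],1),round(r['confidence'],2),np.round(onz(s,*r['at'],z),4))
print(ctrl.get_obs()['clock'])
E
python3 a.py
```

```text
{'clock': 0.0, 'joint_pos': array([-5.21913754e+01,  2.05927639e+01,  6.33679572e-01, -2.04737281e-02,
       -7.01347964e+01, -1.65062967e+01]), 'qvel': array([-0.01065753, -0.04117163, -0.01660537, -0.05310009,  0.15760019,
       -0.05496966]), 'tau': array([-3.02793469e-04, -5.82718313e+01,  2.93053383e+01,  6.99729905e+00,
        6.70801266e-03, -1.37453117e-04]), 'tool_pos': array([ 0.24514714, -0.62870812,  0.4037056 ]), 'orientation': array([ 1.79904519e+02, -8.22285457e-03, -1.58704638e+02]), 'force': array([0.63963249, 0.7067171 , 1.01205592]), 'moment': array([-0.01713421,  0.02946641, -0.02970436]), 'opening': 0.08754753667256623}
scene -0.07962718631501856 [[386.9, 0.0, 323.7], [0.0, 386.9, 202.2], [0.0, 0.0, 1.0]] cam [0.291 0.464 0.762] fwd [ 0.294 -0.551 -0.781]
block [204.4 310.2] 0.93 [ 0.6034 -0.0495  0.    ]
spindle_axis [270.7 353.1] 0.73 [0.4184 0.0887 0.045 ]
spindle_axis [195.2 306.7] 0.39 [ 0.6065 -0.0393  0.045 ]
clip_seat [186.7 322.7] 0.61 [ 0.5848 -0.0793  0.0485]
fork_grip [312.4 273.4] 0.65 [0.5197 0.2396 0.021 ]
fork_crotch [289.7 239.1] 0.87 [0.6132 
[... 541 characters left out ...]

spindle_axis [182.6 320.1] 0.46 [ 0.6052 -0.058   0.045 ]
spindle_axis [166.2 380.4] 0.43 [ 0.6549 -0.2394  0.045 ]
clip_seat [190.7 327.8] 0.64 [ 0.5798 -0.0803  0.0485]
fork_grip [210.1 221.1] 0.75 [0.5281 0.2377 0.021 ]
fork_crotch [177.9 225. ] 0.66 [0.6293 0.2319 0.012 ]
mouse_mid [210.7 220. ] 0.64 [0.5268 0.2417 0.018 ]
mouse_mid [189.9 419.6] 0.59 [ 0.5876 -0.3614  0.018 ]
hex_key_mid [185.2 321.3] 0.74 [ 0.6068 -0.0628  0.004 ]
hex_key_mid [243. 281.] 0.47 [0.4304 0.0594 0.004 ]
spring_clamp_mid [165.4 380.7] 0.77 [ 0.6678 -0.2475  0.009 ]
wrist -0.02985285451154735 [[276.0, 0.0, 318.6], [0.0, 276.0, 200.6], [0.0, 0.0, 1.0]] cam [ 0.183 -0.653  0.385] fwd [ 0.237  0.092 -0.967]
1.5
```

View pics/scene0.png

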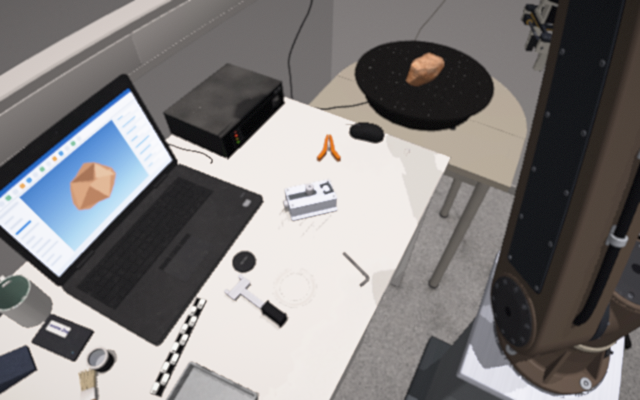

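View pics/top0.png

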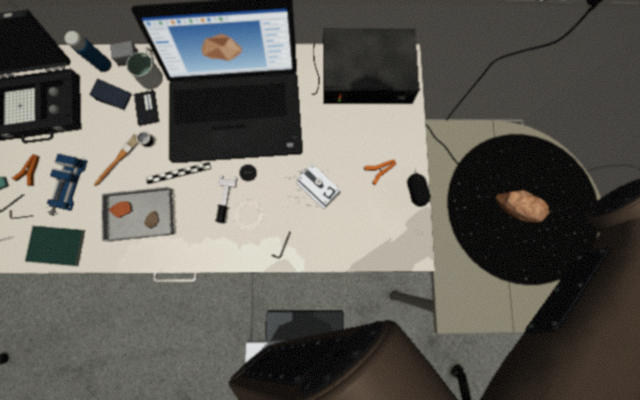

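View pics/wrist0.png

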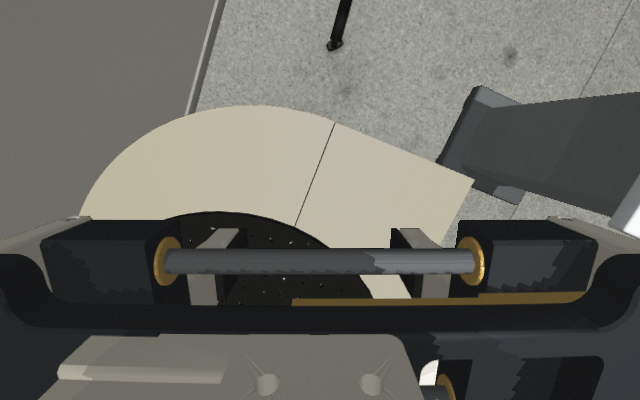

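Run:
```python
import cv2,numpy as np
t=cv2.imread('pics/top0.png');s=cv2.imread('pics/scene0.png')
f=lambda im,x,y,w,h,k:cv2.resize(im[y:y+h,x:x+w],None,fx=k,fy=k,interpolation=cv2.INTER_CUBIC)
a=f(t,280,150,80,70,5);b=f(s,270,165,80,70,5);c=f(t,190,160,80,70,5);d=f(s,215,250,80,70,5)
cv2.imwrite('pics/z0.png',cv2.resize(np.vstack([np.hstack([a,b]),np.hstack([c,d])]),(685,600)))
```

```text
(no output)
```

View pics/z0.png

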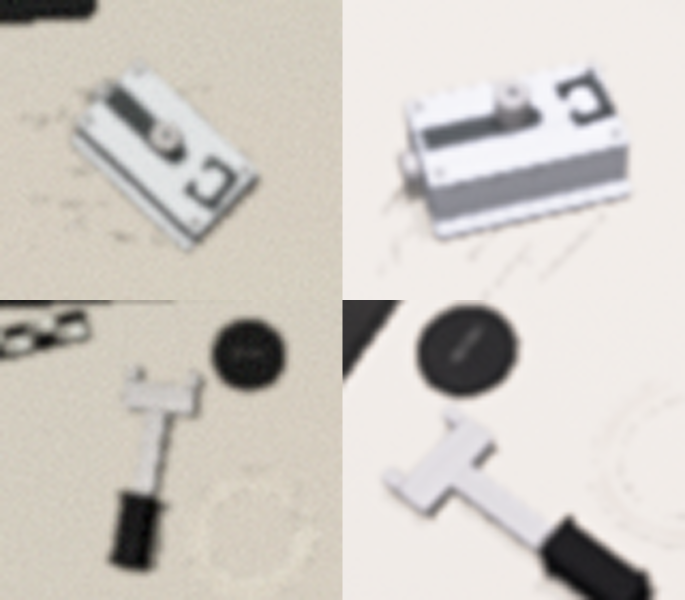

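```bash
cat >> h.py <<'E'
from scipy.spatial.transform import Rotation as Ro
def mv(pos,yaw,roll=180.,pitch=0.):
    o=ctrl.get_obs(); R=Ro.from_euler('xyz',o['orientation'],degrees=True)
    T=Ro.from_euler('xyz',[roll,pitch,yaw],degrees=True)
    print('clock',o['clock'],'at',np.round(o['tool_pos'],4),np.round(o['orientation'],2),'F',np.round(o['force'],1))
    print('shift',np.round(R.inv().apply(np.array(pos)-o['tool_pos']),4),'turn',np.round((R.inv()*T).as_rotvec(),4))
E
python3 -c "
from h import *
mv([.42,-.35,.37],-58.7)"
```

```text
clock 1.5 at [ 0.2452 -0.6289  0.4047] [-180.    -0.  -158.7] F [0.4 0.4 0.2]
shift [-0.2642  0.1963  0.0347] turn [-0.0000e+00 -1.0000e-04 -1.7453e+00]
```

>>> carry_out:
  moves: "0.087 -0.13 0.1 0.017 0 0 -0.8; 0.087 -0.13 0.1 0.017 0 0 -0.8; 0.087 -0.13 0.1 0.017 0 0 -0.8; 0.087 -0.13 0.1 0.017 0 0 -0.8; 0.087 -0.264 0.196 0.035 0 0 -1.745; 0.087 -0.264 0.196 0.035 0 0 -1.745; 0.087 -0.264 0.196 0.035 0 0 -1.745; 0.087 -0.264 0.196 0.035 0 0 -1.745; 0.087 -0.264 0.196 0.035 0 0 -1.745; 0.087 -0.264 0.196 0.035 0 0 -1.745; 0.087 -0.264 0.196 0.035 0 0 -1.745; 0.087 -0.264 0.196 0.035 0 0 -1.745; 0.087 -0.264 0.196 0.035 0 0 -1.745"

```text
clock: 2.8
tool_pos: [0.42, -0.3503, 0.3698]
orientation: [-180.0, -0.0, -58.6]
force: [-0.2, -1.0, 0.1]
opening: 0.0875
```

```bash
python3 -c "
from h import *
mv([.53,-.14,.35],46)
print(ctrl.get_obs()['joint_pos'])"
```

```text
clock 2.8 at [ 0.42   -0.3503  0.3698] [-1.7999e+02 -2.0000e-02 -5.8630e+01] F [-0.2 -1.   0.1]
shift [-0.1223 -0.2034  0.0198] turn [ 1.0000e-04 -3.0000e-04 -1.8262e+00]
[-1.92976954e+01  1.00337789e+01 -1.85001767e+01  2.74512981e-03
 -6.14481459e+01  5.06654907e+01]
```

>>> carry_out:
  moves: "0.087 -0.122 -0.203 0.02 0 0 -1.826; 0.087 -0.122 -0.203 0.02 0 0 -1.826; 0.087 -0.122 -0.203 0.02 0 0 -1.826; 0.087 -0.122 -0.203 0.02 0 0 -1.826; 0.087 -0.122 -0.203 0.02 0 0 -1.826; 0.087 -0.122 -0.203 0.02 0 0 -1.826; 0.087 -0.122 -0.203 0.02 0 0 -1.826; 0.087 -0.122 -0.203 0.02 0 0 -1.826; 0.087 -0.122 -0.203 0.02 0 0 -1.826; 0.087 -0.122 -0.203 0.02 0 0 -1.826; 0.087 -0.122 -0.203 0.02 0 0 -1.826; 0.087 -0.122 -0.203 0.02 0 0 -1.826; 0.087 -0.122 -0.203 0.02 0 0 -1.826; 0.087 -0.122 -0.203 0.02 0 0 -1.826"

```text
clock: 4.2
tool_pos: [0.5301, -0.1407, 0.3497]
orientation: [180.0, -0.0, 45.6]
force: [-0.1, 1.0, 0.8]
opening: 0.0873
```

Run:
```python
from h import *
print(ctrl.get_obs()['joint_pos'])
s=snap('wrist','w1.png')
for l,z in dict(block=0,spindle_axis=.045,clip_seat=.0485).items():
    for r in ctrl.mark_of(s,l)[:2]:
        print(l,np.round(r['at'],1),round(r['confidence'],2),np.round(onz(s,*r['at'],z),4))
```

```text
[ 5.60355842e+00  1.11890370e+01 -1.98896013e+01  1.26722254e-03
 -5.89146764e+01  1.30034488e+02]
block [ 83.  312.3] 0.7 [ 0.6079 -0.0511  0.    ]
block [ 78.2 309.7] 0.55 [ 0.6094 -0.0455  0.    ]
spindle_axis [ 78.8 310.6] 0.89 [ 0.6054 -0.0527  0.045 ]
clip_seat [125.6 311.9] 0.73 [ 0.5756 -0.0847  0.0485]
```

View pics/w1.png

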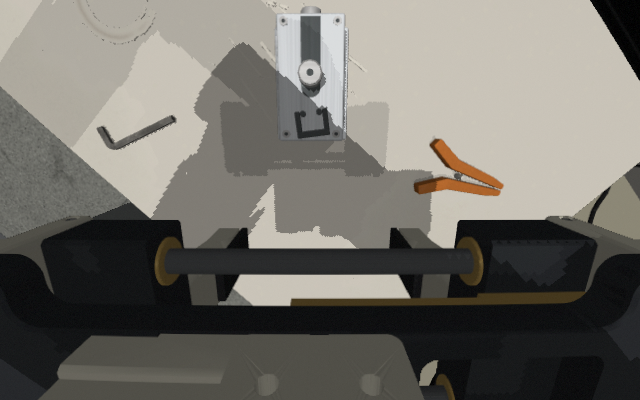

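Run:
```python
import cv2,numpy as np
t=cv2.imread('pics/w1.png')
cv2.imwrite('pics/z1.png',cv2.resize(t[0:150,250:370],None,fx=4,fy=4,interpolation=cv2.INTER_CUBIC))
```

```text
(no output)
```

View pics/z1.png

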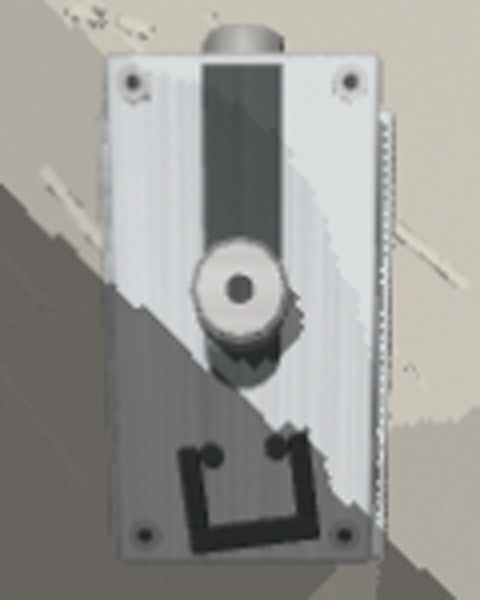

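```bash
cat > m1.py <<'E'
from h import *
import pickle
s=snap('wrist'); 
f=lambda x,y,z: onz(s,y/4-.4,x/4+250-.4,z)
FL,FR,NR,NL=[f(*p,.045) for p in [(106,55),(379,55),(372,558),(117,560)]]
print('len',np.linalg.norm(FL-NL),np.linalg.norm(FR-NR),'wid',np.linalg.norm(FL-FR),np.linalg.norm(NL-NR))
d=(FL+FR-NL-NR)[:2]; w=(FL+NL-FR-NR)[:2]
print('yaw',np.degrees(np.arctan2(d[1],d[0])),np.degrees(np.arctan2(-w[0],w[1])))
c=(FL+FR+NL+NR)[:2]/4; u=d/np.linalg.norm(d); v=np.array([-u[1],u[0]])
print('centre',c,'origin',c+2e-3*u)
h=f(240,289,.070)[:2];print('head',h, 'rel',(h-c)@u,(h-c)@v)
L,R,tl,tr=[f(*p,.052)[:2] for p in [(194,552),(318,537),(182,448),(303,432)]]
print('clip back width',np.linalg.norm(L-R),'arms',np.linalg.norm(tl-L),np.linalg.norm(tr-R))
cd=(tl+tr-L-R);cw=L-R; print('clip yaw',np.degrees(np.arctan2(cd[1],cd[0])),np.degrees(np.arctan2(-cw[0],cw[1])))
cu=cd/np.linalg.norm(cd); seat=(L+R)/2+.015*cu; print('seat',seat,'rel to head',(seat-h)@u,(seat-h)@v)
sx=c+2e-3*u
print('seat rel origin',(seat-sx)@u,(seat-sx)@v)
E
python3 m1.py
```

```text
len 0.11394683056145331 0.11340098248869736 wid 0.06264306359151584 0.06445313956421331
yaw 45.627254652837834 45.949665429719964
centre [ 0.60490652 -0.0526657 ] origin [ 0.60630517 -0.05123609]
head [ 0.60623552 -0.05126289] rel 0.0019321339703359908 3.1041546977752144e-05
clip back width 0.030692306277186263 arms 0.02464722705057787 0.02489348777810923
clip yaw 53.05420950272947 52.49115106189993
seat [ 0.57895611 -0.08074353] rel to head -0.040150052377953056 -0.0011170265263702774
seat rel origin -0.040217918407617036 -0.0010859849793925548
```

```bash
python3 -c "
from h import *
mv([.485,.238,.32],-5)"
```

```text
clock 4.45 at [ 0.5301 -0.1407  0.3497] [180.    -0.    45.79] F [ 0.5  0.8 -0.4]
shift [ 0.24   -0.2964  0.0297] turn [ 0.000e+00 -1.000e-04  8.864e-01]
```

>>> carry_out:
  moves: "0.087 0.24 -0.296 0.03 0 0 0.886; 0.087 0.24 -0.296 0.03 0 0 0.886; 0.087 0.24 -0.296 0.03 0 0 0.886; 0.087 0.24 -0.296 0.03 0 0 0.886; 0.087 0.24 -0.296 0.03 0 0 0.886; 0.087 0.24 -0.296 0.03 0 0 0.886; 0.087 0.24 -0.296 0.03 0 0 0.886; 0.087 0.24 -0.296 0.03 0 0 0.886; 0.087 0.24 -0.296 0.03 0 0 0.886; 0.087 0.24 -0.296 0.03 0 0 0.886"

```text
clock: 5.45
tool_pos: [0.4841, 0.24, 0.3193]
orientation: [180.0, 0.0, -4.7]
force: [-0.3, -0.5, 0.1]
opening: 0.0871
```

Run:
```python
from h import *
s=snap('wrist','w2.png')
for l,z in dict(fork_grip=.021,fork_crotch=.012).items():
    for r in ctrl.mark_of(s,l)[:2]:
        print(l,np.round(r['at'],1),round(r['confidence'],2),np.round(onz(s,*r['at'],z),4))
t=s['image'][:,:,::-1]
cv2.imwrite('pics/z2.png',cv2.resize(t[0:250,200:450],None,fx=2.4,fy=2.4,interpolation=cv2.INTER_CUBIC))
```

```text
fork_grip [158.7 315.9] 0.92 [0.5234 0.2403 0.021 ]
fork_crotch [ 45.3 318.5] 0.64 [0.629  0.2289 0.012 ]
```

View pics/z2.png

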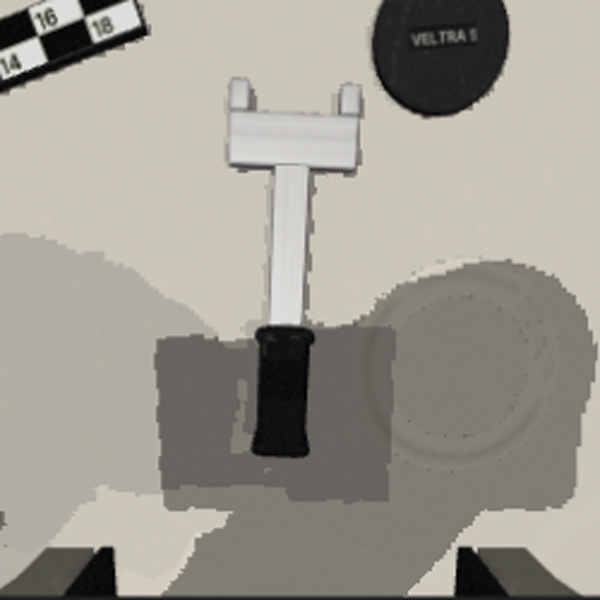

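Run:
```python
from h import *
s=snap('wrist')
f=lambda x,y,z: onz(s,y/2.4-.4+.2,x/2.4+200-.4+.2,z)
a,b=f(250,109,.016),f(340,112,.016); print('mouth',a,b,np.linalg.norm(a-b),'mid',(a+b)/2)
a,b=f(228,113,.016),f(360,115,.016); print('blade',a,b,np.linalg.norm(a-b))
for p in [(272,322),(304,324),(275,166),(310,168)]: print('shank',f(*p,.016))
for p in [(252,452),(310,455),(255,328),(315,330),(260,400),(308,400)]: print('handle',f(*p,.03))
```

```text
mouth [0.62947944 0.23912007 0.016     ] [0.62545004 0.20427011 0.016     ] 0.035082121573690124 mid [0.62746474 0.22169509 0.016     ]
blade [0.62880272 0.24780462 0.016     ] [0.62373872 0.19656018 0.016     ] 0.05149404681408941
shank [0.54796493 0.23785012 0.016     ]
shank [0.54601696 0.22460315 0.016     ]
shank [0.60803496 0.23125079 0.016     ]
shank [0.60612491 0.21748733 0.016     ]
handle [0.4964     0.25060519 0.03      ]
handle [0.49306795 0.2266336  0.03      ]
handle [0.54647907 0.2445102  0.03      ]
handle [0.54367322 0.22078976 0.03      ]
handle [0.51772043 0.24523521 0.03      ]
handle [0.51605222 0.2257077  0.03      ]
```

```bash
python3 -c "
from h import *
mv([.5202,.2348,.182],-6.7)"
```

```text
clock 5.65 at [0.4846 0.2367 0.3197] [ 1.7999e+02  1.0000e-02 -4.9300e+00] F [-0.2  0.   0.2]
shift [ 0.0357 -0.0012  0.1377] turn [0.0002 0.0002 0.0309]
```

Run:
```python
from h import *
import pickle
s=snap('wrist','w3.png'); pickle.dump({k:s[k] for k in ('K','k1','R','t')},open('w3.pkl','wb'))
for l,z in dict(fork_grip=.021,fork_crotch=.012).items():
    for r in ctrl.mark_of(s,l)[:2]:
        print(l,np.round(r['at'],1),round(r['confidence'],2),np.round(onz(s,*r['at'],z),4))
t=s['image'][:,:,::-1]
cv2.imwrite('pics/z3.png',cv2.resize(t[0:250,200:450],None,fx=2.4,fy=2.4,interpolation=cv2.INTER_CUBIC))
```

```text
fork_grip [162.  314.5] 0.78 [0.5206 0.2386 0.021 ]
fork_crotch [ 48.5 313. ] 0.83 [0.6272 0.2306 0.012 ]
```

View pics/z3.png

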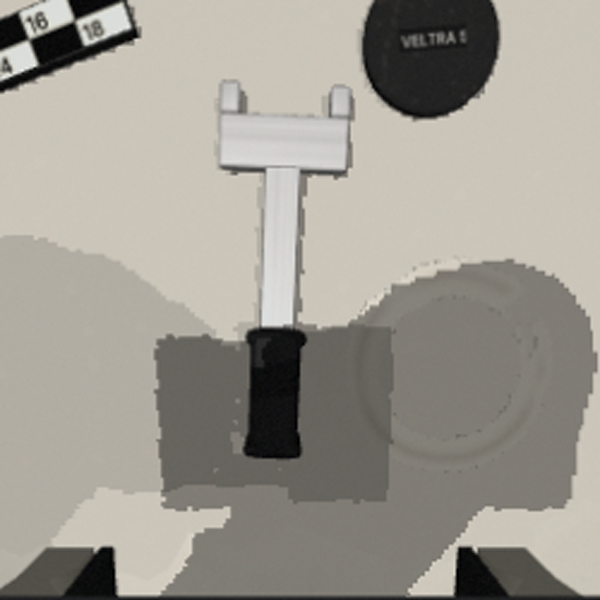

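Run:
```python
from h import *
import pickle
s=pickle.load(open('w3.pkl','rb'))
f=lambda x,y,z: onz(s,y/2.4-.3,x/2.4+200-.3,z)
a,b=f(240,111,.016),f(331,114,.016); m=(a+b)/2;print('mouth',np.linalg.norm(a-b),'mid',m)
for p in [(262,325),(296,326),(267,168),(300,170)]: print('shank',f(*p,.016))
for p in [(250,400),(299,400)]: print('handle',f(*p,.028))
```

```text
mouth 0.03550460016437635 mid [0.6273637  0.22516414 0.016     ]
shank [0.54738383 0.24190387 0.016     ]
shank [0.54575766 0.2277753  0.016     ]
shank [0.60786677 0.23421319 0.016     ]
shank [0.6060086  0.22123025 0.016     ]
handle [0.51807862 0.24922813 0.028     ]
handle [0.51634878 0.22913951 0.028     ]
```

```bash
python3 -c "
from h import *
mv([.5203,.2384,.182],-6.9)"
```

```text
clock 5.8 at [0.4847 0.2366 0.3199] [-1.7999e+02 -1.0000e-02 -4.9500e+00] F [-0.2 -0.3  0.4]
shift [ 0.0353 -0.0048  0.1379] turn [-0.0002 -0.0002  0.034 ]
```

>>> carry_out:
  moves: "0.087 0.035 -0.005 0.04 0 0 0.034; 0.087 0.035 -0.005 0.08 0 0 0.034; 0.087 0.035 -0.005 0.11 0 0 0.034; 0.087 0.035 -0.005 0.125 0 0 0.034; 0.087 0.035 -0.005 0.133 0 0 0.034; 0.087 0.035 -0.005 0.138 0 0 0.034; 0.087 0.035 -0.005 0.138 0 0 0.034; 0.087 0.035 -0.005 0.138 0 0 0.034"

```text
clock: 6.6
tool_pos: [0.5202, 0.2399, 0.1827]
orientation: [-179.9, -0.1, -6.8]
force: [-0.5, -0.1, 0.2]
opening: 0.0868
```

Run:
```python
from h import *
s=snap('wrist','w4.png')
print(ctrl.get_obs())
```

```text
{'clock': 6.65, 'joint_pos': array([ 4.43270346e+01,  2.46447925e+01, -2.68765392e+01,  1.08243922e-02,
       -3.83691811e+01,  3.88614989e+01]), 'qvel': array([-0.00336534, -0.09297072, -0.04005612, -0.07591529,  0.20068979,
       -0.07172649]), 'tau': array([-7.63961789e-02, -5.32797754e+01,  1.93119210e+01,  4.56721500e+00,
        7.48694013e-02, -1.80685205e-06]), 'tool_pos': array([0.52014384, 0.23991812, 0.18275784]), 'orientation': array([-1.79918972e+02, -7.39407681e-02, -6.80303863e+00]), 'force': array([-1.06799078, -0.9298741 ,  0.24482317]), 'moment': array([-0.14745898,  0.19140278,  0.04195028]), 'opening': 0.08700735308181318}
```

View pics/w4.png

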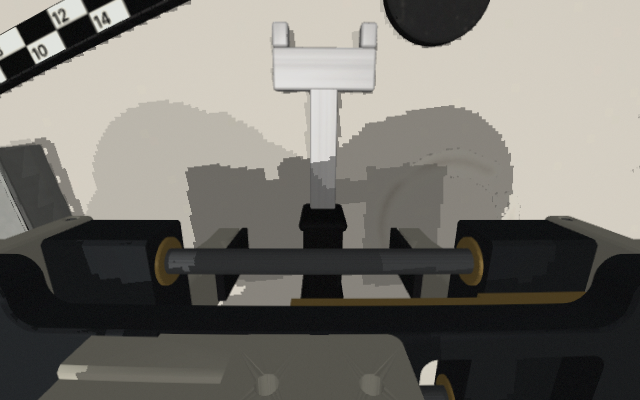

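>>> carry_out:
  moves: "0.05 0 0.001 0 0 0 0; 0.015 0 0.001 0 0 0 0; 0.01 0 0.001 0 0 0 0; 0.01 0 0.001 0 0 0 0; 0.01 0 0.001 0 0 0 0; 0.01 0 0.001 0 0 0 0; 0.01 0 0.001 0 0 0 0; 0.01 0 0.001 0 0 0 0; 0.01 0 0.001 0 0 0 0; 0.01 0 0.001 0 0 0 0; 0.01 0 0.001 0 0 0 0; 0.01 0 0.001 0 0 0 0"

```text
clock: 7.85
tool_pos: [0.5197, 0.2386, 0.1816]
orientation: [180.0, 0.0, -6.8]
force: [0.8, 1.3, -0.8]
opening: 0.02
```

>>> carry_out:
  moves: "0 0 0.001 -0.01 0 0 0; 0 0 0.001 -0.03 0 0 0; 0 0 0.001 -0.06 0 0 0; 0 0 0.001 -0.09 0 0 0; 0 0 0.001 -0.11 0 0 0; 0 0 0.001 -0.12 0 0 0; 0 0 0.001 -0.12 0 0 0; 0 0 0.001 -0.12 0 0 0"

```text
clock: 8.65
tool_pos: [0.5192, 0.2374, 0.301]
orientation: [180.0, 0.1, -6.8]
force: [0.1, -0.1, -0.8]
opening: 0.0199
```

Run:
```python
from h import *
import pickle
s=snap('wrist','w5.png'); pickle.dump({k:s[k] for k in ('K','k1','R','t')},open('w5.pkl','wb'))
o=ctrl.get_obs();print(o['tool_pos'],o['orientation'],o['opening'],o['force'])
for l in ('fork_grip','fork_crotch'):
    for r in ctrl.mark_of(s,l)[:2]: print(l,np.round(r['at'],1),round(r['confidence'],2))
t=s['image'][:,:,::-1]
cv2.imwrite('pics/z5.png',cv2.resize(t[0:220,230:430],None,fx=2.7,fy=2.7,interpolation=cv2.INTER_CUBIC))
```

```text
[0.5191172  0.23736656 0.3004666 ] [ 1.79927567e+02  8.89729210e-02 -6.82298945e+00] 0.019693698277955404 [ 0.60811673 -0.54812276 -1.59823268]
fork_grip [255.  316.9] 0.62
fork_crotch [ 45.7 318.2] 0.81
```

View pics/z5.png

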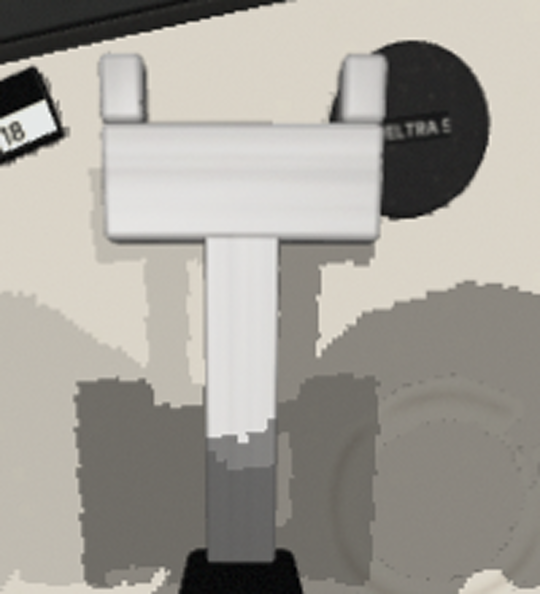

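```bash
cat > pnp.py <<'E'
from h import *
import pickle
s=pickle.load(open('w5.pkl','rb')); 
g=lambda x,y:[x/2.7+230-.3,y/2.7-.3]
ob=np.array([[0,.0175,.004],[0,-.0175,.004],[0,.0255,.004],[0,-.0255,.004],[.011,.0255,.004],[.011,-.0255,.004]])
im=np.array([g(147,123),g(341,123),g(104,123),g(384,123),g(100,57),g(387,57)])
K=s['K'];R=np.array(s['R']);t=np.array(s['t'])
dist=np.array([s['k1'],0,0,0,0.])
ok,rv,tv=cv2.solvePnP(ob,im,K,dist,flags=cv2.SOLVEPNP_IPPE)
Rf=R.T@cv2.Rodrigues(rv)[0]; pf=R.T@(tv[:,0]-t)
pr=cv2.projectPoints(ob,rv,tv,K,dist)[0][:,0]; print('res',np.round(pr-im,1).tolist())
T=Ro.from_euler('xyz',[179.93,.09,-6.82],degrees=True); tp=np.array([.51912,.23737,.30047])
print('crotch in tool',T.inv().apply(pf-tp)); print('fork axes in tool',np.round(T.inv().as_matrix()@Rf,3))
# assuming level & nominal height: crotch top plane z = tcp-.159-.0015-.009+.004
for zz in (-.1585,-.1605,-.1625,-.1645):
    a=[T.inv().apply(onz(s,p[1],p[0],tp[2]+zz-.005)-tp) for p in (im[0],im[1])]
    print(zz,np.round((a[0]+a[1])/2,4),'w',np.linalg.norm(a[0]-a[1]))
for p in [(206,530),(275,530),(206,250),(278,250)]:
    print(T.inv().apply(onz(s,*g(*p)[::-1],tp[2]-.1655)-tp))
E
python3 pnp.py
```

```text
res [[0.2, -0.0], [-0.0, -0.1], [-0.4, 0.1], [0.3, -0.0], [0.2, -0.0], [-0.3, 0.1]]
crotch in tool [ 0.10826749 -0.0004078   0.17127351]
fork axes in tool [[ 0.999 -0.008  0.053]
 [-0.009 -1.     0.026]
 [ 0.053 -0.026 -0.998]]
-0.1585 [ 0.1074 -0.0004  0.1633] w 0.03413692055119979
-0.1605 [ 0.1079 -0.0004  0.1653] w 0.034610023013617264
-0.1625 [ 0.1085 -0.0004  0.1673] w 0.035083125476034725
-0.1645 [ 0.109  -0.0004  0.1693] w 0.03555622793845222
[ 0.03314757 -0.00797557  0.16543852]
[0.03314931 0.00597454 0.16545556]
[ 0.08643563 -0.00739785  0.16535552]
[0.08644071 0.00590832 0.16537177]
```

```bash
python3 -c "
from h import *
mv([.483,-.206,.25],52.6)"
```

```text
clock 8.8 at [0.5193 0.2374 0.3003] [ 1.799e+02  9.000e-02 -6.820e+00] F [-0.5 -0.4 -0.4]
shift [0.0167 0.4445 0.051 ] turn [ 7.000e-04  2.400e-03 -1.037e+00]
```

>>> carry_out:
  moves: "0 0 0.02 0 0 0 0; 0 0 0.05 0 0 0 -0.1; 0 0 0.09 0 0 0 -0.2; 0.0 0.01 0.13 0 0 0 -0.3; 0 0.01 0.17 0 0 0 -0.4; 0 0.01 0.21 0 0 0 -0.5; 0 0.01 0.25 0 0 0 -0.6; 0 0.01 0.29 0 0 0 -0.7; 0 0.01 0.33 0 0 0 -0.8; 0 0.015 0.37 0 0 0 -0.9; 0 0.016 0.41 0 0 0 -1.0; 0 0.017 0.435 0.01 0 0 -1.037; 0 0.017 0.4445 0.025 0 0 -1.037; 0 0.017 0.4445 0.045 0 0 -1.037; 0 0.017 0.4445 0.051 0 0 -1.037; 0 0.017 0.4445 0.051 0 0 -1.037; 0 0.017 0.4445 0.051 0 0 -1.037; 0 0.017 0.4445 0.051 0 0 -1.037"

```text
clock: 10.6
tool_pos: [0.4842, -0.2054, 0.2515]
orientation: [179.9, -0.0, 52.7]
force: [0.6, 0.4, -1.4]
opening: 0.0198
```

```bash
cat > look.py <<'E'
from h import *
import pickle,sys
n=sys.argv[1]
s=snap('wrist',f'w{n}.png'); pickle.dump({k:s[k] for k in ('K','k1','R','t')},open(f'w{n}.pkl','wb'))
o=ctrl.get_obs();print(o['clock'],o['tool_pos'],o['orientation'],o['opening'],o['force'])
pickle.dump(o,open(f'o{n}.pkl','wb'))
x,y,w,h,k=[int(v) for v in sys.argv[2:7]]
t=s['image'][:,:,::-1]
cv2.imwrite(f'pics/z{n}.png',cv2.resize(t[y:y+h,x:x+w],None,fx=k,fy=k,interpolation=cv2.INTER_CUBIC))
E
python3 look.py 6 230 0 200 140 4
```

```text
10.65 [ 0.48416627 -0.20545507  0.25153518] [ 1.79924096e+02 -4.54957684e-02  5.26507169e+01] 0.019869298011438895 [-0.01173661 -0.05555846 -0.96585916]
```

View pics/z6.png

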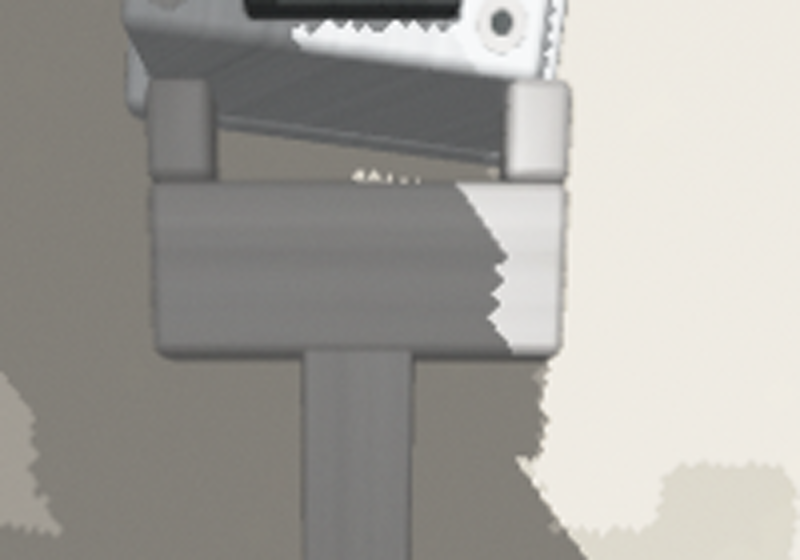

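Run:
```python
from h import *
import pickle
s=pickle.load(open('w6.pkl','rb'));o=pickle.load(open('o6.pkl','rb'))
T=Ro.from_euler('xyz',o['orientation'],degrees=True)
f=lambda x,y,z: onz(s,y/4-.4,x/4+230-.4,z)
a,b=f(243,18,.050),f(463,18,.050)
print(a,b,np.linalg.norm(a-b)); m=(a+b)/2
print('clip back mid',m,'in tool',T.inv().apply(m-o['tool_pos']))
for p in [(126,30),(545,80)]:print('block rear corner',f(*p,.045))
u=np.array([np.cos(np.radians(45.6)),np.sin(np.radians(45.6))]);v=np.array([-u[1],u[0]]);O=np.array([.6066,-.0515])
for x,y in((-.06,.032),(-.06,-.032)): print('expected corner',O+x*u+y*v)
print('clip back expected',np.array([.5792,-.0809])-.015*np.array([np.cos(.918),np.sin(.918)]))
```

```text
[ 0.55623208 -0.08451512  0.05      ] [ 0.5817009  -0.10392008  0.05      ] 0.032018951359945695
clip back mid [ 0.56896649 -0.0942176   0.05      ] in tool [ 0.13971432 -0.00033974  0.20164592]
block rear corner [ 0.54214737 -0.07324009  0.045     ]
block rear corner [ 0.58817484 -0.11689471  0.045     ]
expected corner [ 0.54175707 -0.07197913]
expected corner [ 0.58748333 -0.11675759]
clip back expected [ 0.57008885 -0.09281583]
```

>>> carry_out:
  moves: "0 0 0 0.015 0 0 0; 0 0 0 0.028 0 0 0; 0 0 0 0.029 0 0 0; 0 0.005 0 0.029 0 0 0; 0 0.01 0 0.029 0 0 0; 0 0.015 0 0.029 0 0 0; 0 0.02 0 0.029 0 0 0; 0 0.022 0 0.029 0 0 0; 0 0.022 0 0.029 0 0 0; 0 0.022 0 0.029 0 0 0"

```text
clock: 11.65
tool_pos: [0.4971, -0.1882, 0.2217]
orientation: [-180.0, 0.0, 52.6]
force: [-0.2, -0.1, -1.4]
opening: 0.0197
```

```bash
python3 look.py 7 230 0 200 140 4
python3 - <<'E'
from h import *
s=snap('scene');t=s['image'][:,:,::-1]
cv2.imwrite('pics/s7.png',cv2.resize(t[130:240,250:390],None,fx=5,fy=5,interpolation=cv2.INTER_CUBIC))
E
```

```text
11.7 [ 0.49701014 -0.18824291  0.2216401 ] [-1.79990486e+02  7.41818572e-03  5.26086108e+01] 0.019717118417923892 [ 0.50823261 -0.00170214 -1.57337066]
```

View pics/z7.png

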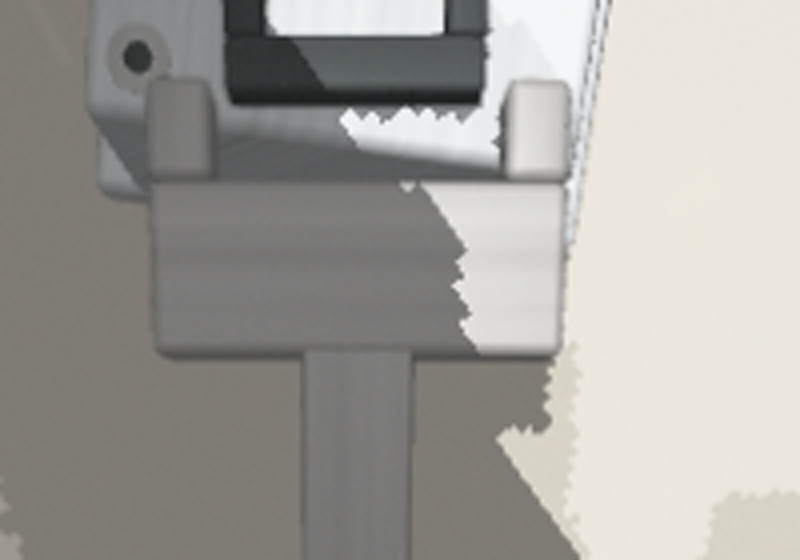

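View pics/s7.png

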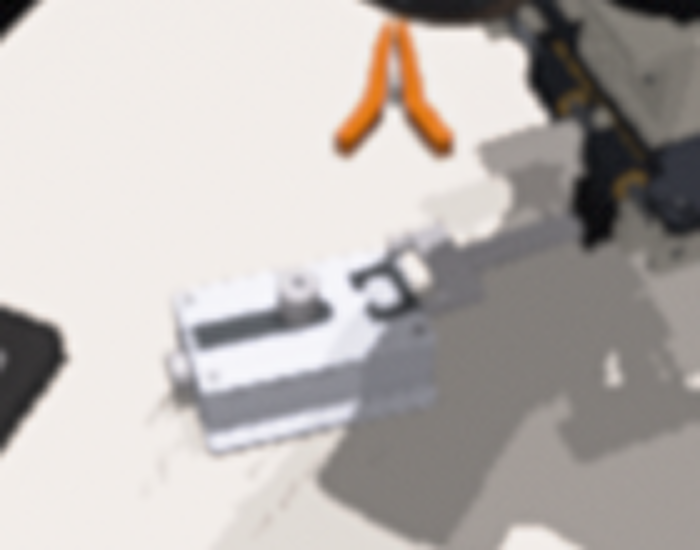

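>>> carry_out:
  moves: "0 0.002 -0.0005 0.0005 0 0 0; 0 0.004 -0.0005 0.001 0 0 0; 0 0.006 -0.0005 0.0012 0 0 0; 0 0.008 -0.0005 0.0012 0 0 0; 0 0.009 -0.0005 0.0012 0 0 0; 0 0.010 -0.0005 0.0012 0 0 0; 0 0.011 -0.0005 0.0012 0 0 0; 0 0.011 -0.0005 0.0012 0 0 0"

```text
clock: 12.55
tool_pos: [0.5035, -0.1791, 0.2205]
orientation: [180.0, 0.0, 52.6]
force: [-0.6, 0.1, -1.8]
opening: 0.02
```

```bash
python3 look.py 8 230 0 200 140 4
```

```text
12.6 [ 0.50343009 -0.17914123  0.22046721] [ 1.79999689e+02 -1.46361025e-03  5.26092569e+01] 0.019824054244043515 [-0.07672375  0.03020218 -1.10218065]
```

View pics/z8.png

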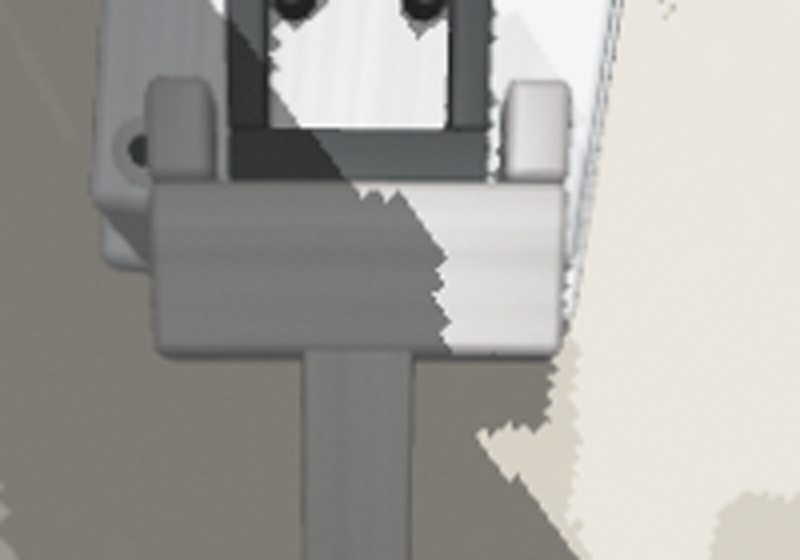

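```bash
cat >> h.py <<'E'
BY=45.6; BO=np.array([.6066,-.0515])
U=np.array([np.cos(np.radians(BY)),np.sin(np.radians(BY))]);V=np.array([-U[1],U[0]])
CT=np.array([.108,-.0004,.170])
def blockcrotch():
    o=ctrl.get_obs();T=Ro.from_euler('xyz',o['orientation'],degrees=True)
    c=o['tool_pos']+T.apply(CT); return (c[:2]-BO)@U,(c[:2]-BO)@V,c[2]
def tcp_for(bx,by,yaw,z):
    T=Ro.from_euler('xyz',[180,0,yaw],degrees=True)
    return np.r_[BO+bx*U+by*V,z]-T.apply(CT)*np.array([1,1,0])-np.array([0,0,0])
E
python3 -c "
from h import *
print(blockcrotch())
mv(tcp_for(-.050,-.001,49,.2205),49)
mv(tcp_for(-.040,0,45.6,.2205),45.6)"
```

```text
(np.float64(-0.056231908725267406), np.float64(-0.0020179787104068966), np.float64(0.05046996232929904))
clock 12.6 at [ 0.5034 -0.1791  0.2205] [180.    -0.    52.61] F [-0.1  0.  -1.1]
shift [ 0.0065 -0.007  -0.    ] turn [ 0.    -0.     0.063]
clock 12.6 at [ 0.5034 -0.1791  0.2205] [180.    -0.    52.61] F [-0.1  0.  -1.1]
shift [ 0.0171 -0.0132 -0.    ] turn [ 0.     -0.      0.1223]
```

>>> carry_out:
  moves: "0 0.0013 -0.0014 0 0 0 0.0126; 0 0.0026 -0.0028 0 0 0 0.0252; 0 0.0039 -0.0042 0 0 0 0.0378; 0 0.0052 -0.0056 0 0 0 0.0504; 0 0.0065 -0.007 0 0 0 0.063; 0 0.0082 -0.008 0 0 0 0.073; 0 0.01 -0.0091 0 0 0 0.083; 0 0.0118 -0.0101 0 0 0 0.093; 0 0.0136 -0.0112 0 0 0 0.103; 0 0.0154 -0.0122 0 0 0 0.113; 0 0.0171 -0.0132 0 0 0 0.1223; 0 0.0171 -0.0132 0 0 0 0.1223; 0 0.0171 -0.0132 0 0 0 0.1223"

```text
clock: 13.9
tool_pos: [0.5033, -0.1575, 0.2205]
orientation: [180.0, -0.0, 45.6]
force: [0.0, -0.5, -0.9]
opening: 0.0203
```

```bash
python3 look.py 9 230 0 200 140 4; python3 -c "
from h import *
print(blockcrotch())"
```

```text
13.95 [ 0.50332816 -0.15753348  0.2204739 ] [ 1.79999114e+02 -1.50027771e-03  4.56149486e+01] 0.020146906219649863 [ 0.6103407  -0.15253086 -2.41054322]
(np.float64(-0.040009205136724284), np.float64(2.2717727190126047e-05), np.float64(0.050476720258066377))
```

View pics/z9.png

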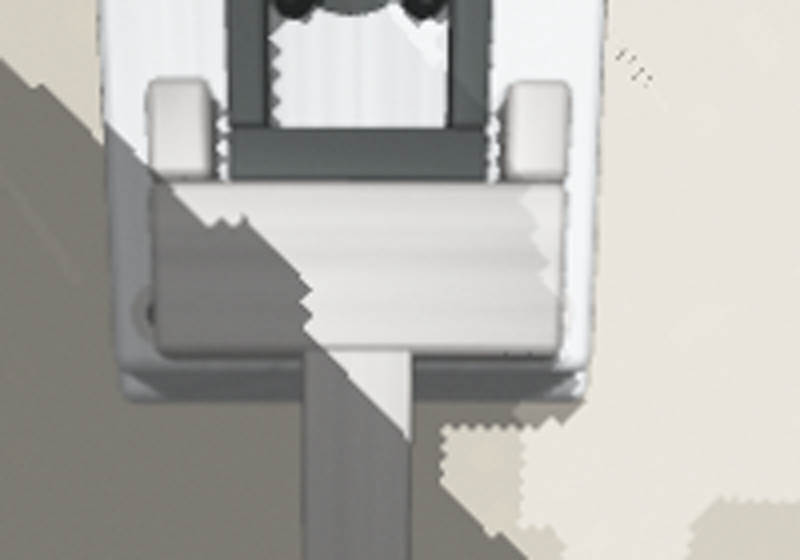

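Run:
```python
import cv2
t=cv2.imread('pics/w9.png')
cv2.imwrite('pics/z9b.png',cv2.resize(t[0:40,245:395],None,fx=5.3,fy=5.3,interpolation=cv2.INTER_NEAREST))
cv2.imwrite('pics/z9c.png',cv2.resize(t[70:105,245:395],None,fx=5.3,fy=5.3,interpolation=cv2.INTER_NEAREST))
```

```text
(no output)
```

View pics/z9b.png

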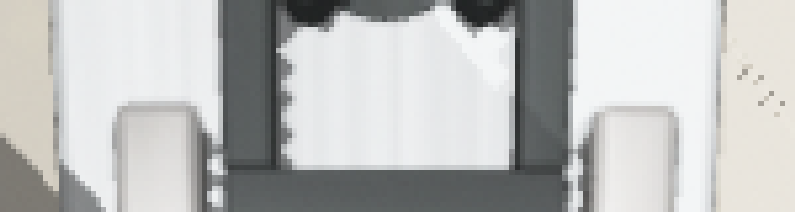

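View pics/z9c.png

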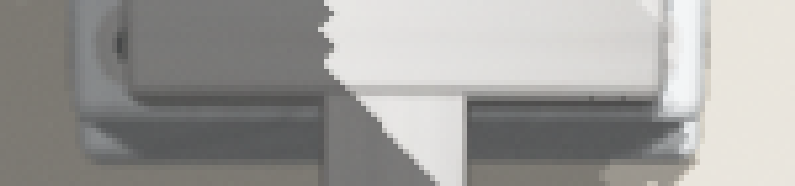

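>>> carry_out:
  moves: "0 0.001 -0.0004 0 0 0 0; 0 0.002 -0.0007 0 0 0 0; 0 0.003 -0.0007 0 0 0 0; 0 0.004 -0.0007 0 0 0 0; 0 0.005 -0.0007 0 0 0 0; 0 0.006 -0.0007 0 0 0 0; 0 0.007 -0.0007 0 0 0 0; 0 0.008 -0.0007 0 0 0 0; 0 0.009 -0.0007 0 0 0 0; 0 0.009 -0.0007 0 0 0 0"

```text
clock: 14.95
tool_pos: [0.5092, -0.1506, 0.2204]
orientation: [-180.0, 0.0, 45.6]
force: [-0.1, 0.3, -1.5]
opening: 0.0201
```

```bash
python3 look.py 10 230 0 200 140 4; python3 -c "
from h import *
print(blockcrotch())"
```

```text
15.0 [ 0.50914884 -0.15059563  0.2204544 ] [ 1.79999264e+02 -9.87208656e-04  4.56073345e+01] 0.019627284296827235 [ 0.07276761 -0.12296487 -1.35800229]
(np.float64(-0.03098124226764066), np.float64(0.0007042520523369272), np.float64(0.050456259836922424))
```

View pics/z10.png

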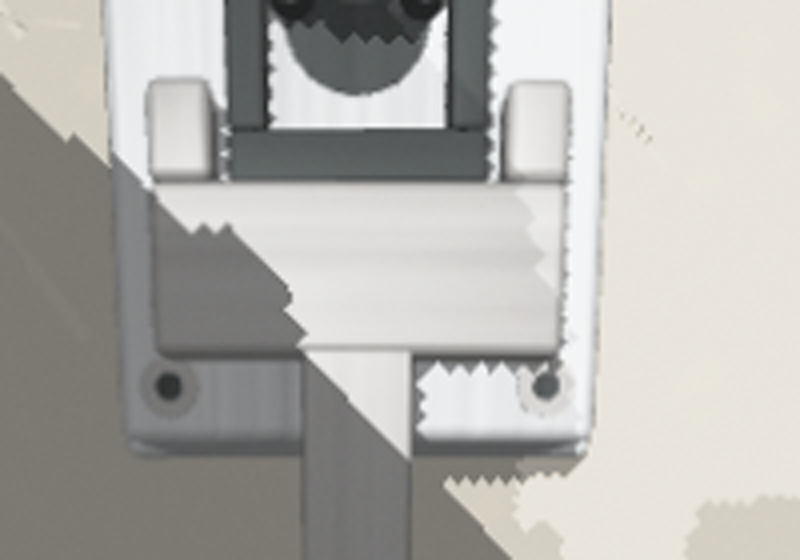

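>>> carry_out:
  moves: "0 0.001 0 0 0 0 0; 0 0.002 0 0 0 0 0; 0 0.003 0 0 0 0 0; 0 0.004 0 0 0 0 0; 0 0.005 0 0 0 0 0; 0 0.006 0 0 0 0 0; 0 0.007 0 0 0 0 0; 0 0.008 0 0 0 0 0"

```text
clock: 15.8
tool_pos: [0.5144, -0.145, 0.2204]
orientation: [-180.0, 0.0, 45.6]
force: [-3.0, -4.0, 0.5]
opening: 0.0201
```

>>> carry_out:
  moves: "0 0.001 0 0 0 0 0; 0 0.002 0 0 0 0 0; 0 0.003 0 0 0 0 0; 0 0.004 0 0 0 0 0; 0 0.005 0 0 0 0 0; 0 0.006 0 0 0 0 0"

```text
clock: 16.4
tool_pos: [0.5181, -0.1411, 0.2203]
orientation: [-179.9, 0.1, 45.6]
force: [-5.5, -7.0, 1.4]
opening: 0.0202
```

```bash
python3 look.py 11 230 0 200 140 4; python3 -c "
from h import *
print(blockcrotch())"
```

```text
16.45 [ 0.51815388 -0.14103044  0.22026993] [-1.79930427e+02  1.11329604e-01  4.55812839e+01] 0.020070069609869283 [-4.6052072  -5.73544463  0.88053054]
(np.float64(-0.018179886113416754), np.float64(0.00112242430763531), np.float64(0.05006101348991715))
```

View pics/z11.png

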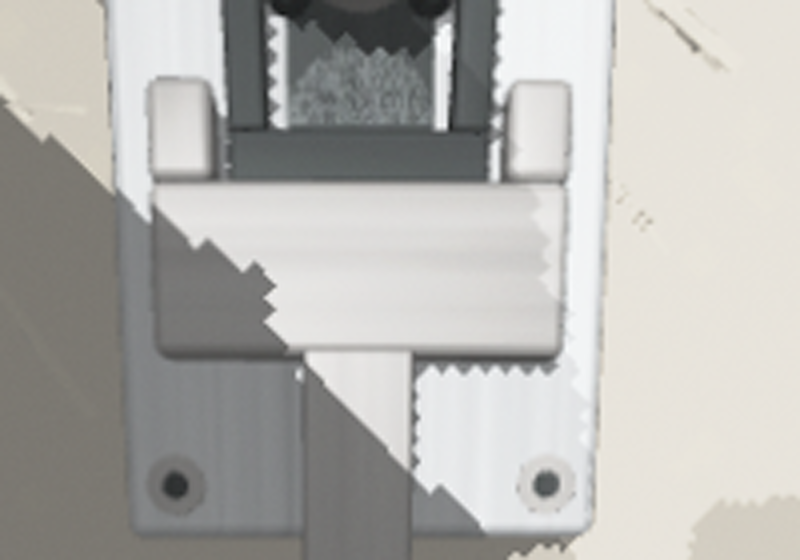

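>>> carry_out:
  moves: "0 0.001 0 0 0 0 0; 0 0.002 0 0 0 0 0; 0 0.003 0 0 0 0 0; 0 0.004 0 0 0 0 0"

```text
clock: 16.85
tool_pos: [0.5205, -0.1385, 0.2202]
orientation: [-179.9, 0.2, 45.6]
force: [-7.6, -7.9, 2.6]
opening: 0.0198
```

>>> carry_out:
  moves: "0 0.001 0 0 0 0 0; 0 0.002 0 0 0 0 0; 0 0.003 0 0 0 0 0; 0 0.004 0 0 0 0 0"

```text
clock: 17.25
tool_pos: [0.523, -0.1358, 0.2201]
orientation: [-179.9, 0.2, 45.6]
force: [-7.2, -9.2, 3.7]
opening: 0.0196
```

>>> carry_out:
  moves: "0 0.001 0 0 0 0 0; 0 0.002 0 0 0 0 0; 0 0.003 0 0 0 0 0"

```text
clock: 17.55
tool_pos: [0.5263, -0.1329, 0.2203]
orientation: [-180.0, 0.0, 45.6]
force: [-3.3, -4.2, 0.6]
opening: 0.0195
```

```bash
python3 look.py 12 230 0 200 140 4; python3 -c "
from h import *
print(blockcrotch())"
```

```text
17.6 [ 0.52644469 -0.13283298  0.22032496] [-1.79973319e+02  4.36685122e-02  4.55932835e+01] 0.01978969055464269 [-3.79017439 -4.72985517  0.09386587]
(np.float64(-0.006321473585001435), np.float64(0.0008295930602446287), np.float64(0.050242902277224555))
```

View pics/z12.png

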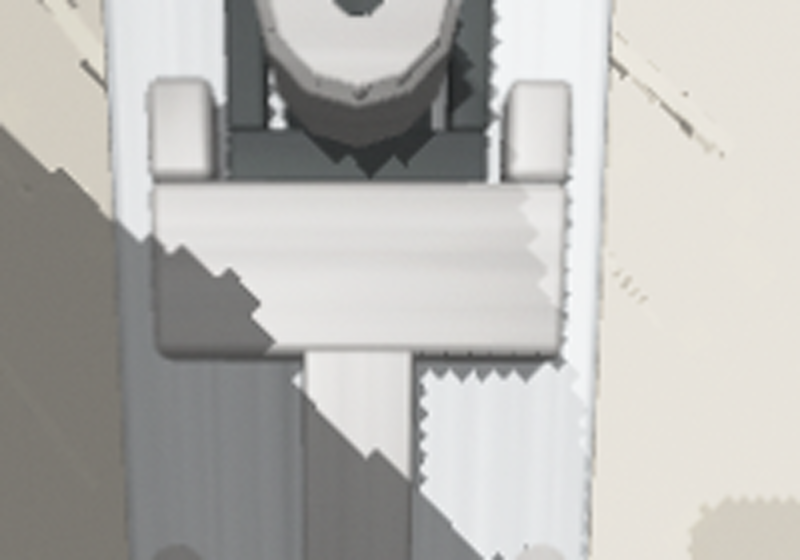

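>>> carry_out:
  moves: "0 0.001 0 0 0 0 0; 0 0.002 0 0 0 0 0; 0 0.003 0 0 0 0 0; 0 0.004 0 0 0 0 0; 0 0.004 0 0 0 0 0; 0 0.004 0 0 0 0 0"

```text
clock: 18.2
tool_pos: [0.5289, -0.1302, 0.2203]
orientation: [-180.0, 0.1, 45.6]
force: [-4.8, -5.7, 0.8]
opening: 0.02
```

```bash
python3 look.py 13 230 0 200 140 4; python3 -c "
from h import *
print(blockcrotch())"
```

```text
18.25 [ 0.5289246  -0.13019025  0.22028977] [-1.79955390e+02  7.76647180e-02  4.55905553e+01] 0.019657038661539603 [-4.31250083 -5.38275661 -0.101973  ]
(np.float64(-0.00279911221747952), np.float64(0.0009548578945255393), np.float64(0.05014389320817672))
```

View pics/z13.png

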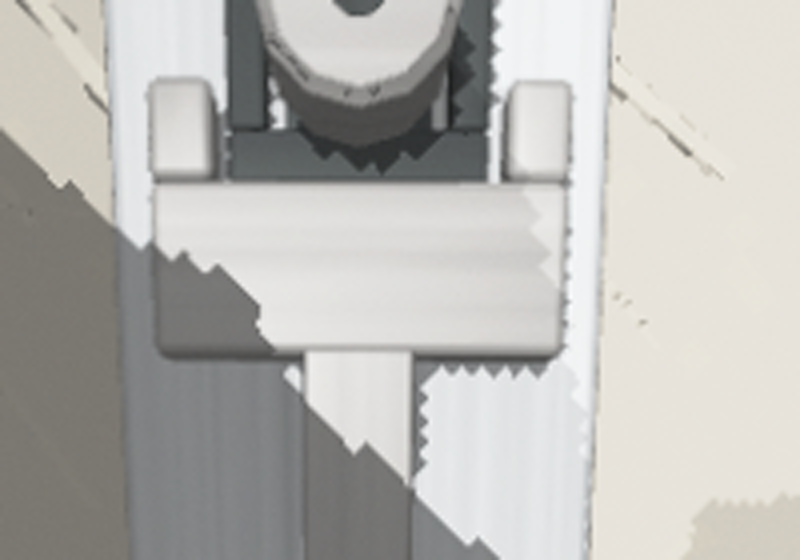

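>>> carry_out:
  moves: "0 -0.002 0 0 0 0 0; 0 -0.004 0 0 0 0 0; 0 -0.006 0 0 0 0 0; 0 -0.008 0 0 0 0 0; 0 -0.01 0 0 0 0 0; 0 -0.012 0 0 0 0 0; 0 -0.014 0 0 0 0 0; 0 -0.016 0 0 0 0 0; 0 -0.02 0 0 0 0 0; 0 -0.025 0 0 0 0 0; 0 -0.032 0 0 0 0 0; 0 -0.042 0 0 0 0 0; 0 -0.055 0 0 0 0 0; 0 -0.07 0 0 0 0 0; 0 -0.082 0 -0.003 0 0 0; 0 -0.084 0 -0.01 0 0 0; 0 -0.084 0 -0.03 0 0 0; 0 -0.084 0 -0.05 0 0 0; 0 -0.084 0 -0.06 0 0 0; 0 -0.084 0 -0.06 0 0 0"

```text
clock: 20.25
tool_pos: [0.4712, -0.19, 0.2822]
orientation: [179.8, -0.1, 45.6]
force: [0.8, -0.1, -0.4]
opening: 0.0195
```

```bash
python3 look.py 14 200 0 240 150 3
python3 - <<'E'
from h import *
s=snap('scene');t=s['image'][:,:,::-1]
cv2.imwrite('pics/s14.png',cv2.resize(t[130:240,250:390],None,fx=5,fy=5,interpolation=cv2.INTER_CUBIC))
s=snap('top');t=s['image'][:,:,::-1]
cv2.imwrite('pics/t14.png',cv2.resize(t[150:230,280:380],None,fx=6,fy=6,interpolation=cv2.INTER_CUBIC))
mv([.5193,.2374,.28],-6.8)
E
```

```text
20.3 [ 0.47072524 -0.18993242  0.28100002] [ 1.79930841e+02 -7.71087345e-02  4.55972012e+01] 0.019622461568784305 [ 0.45405254 -0.31225603 -1.79670342]
clock 20.4 at [ 0.4703 -0.1899  0.2798] [-1.7995e+02  3.0000e-02  4.5590e+01] F [-0.2  1.  -0.6]
shift [ 3.396e-01 -2.639e-01 -2.000e-04] turn [-6.000e-04  8.000e-04  9.145e-01]
```

View pics/z14.png

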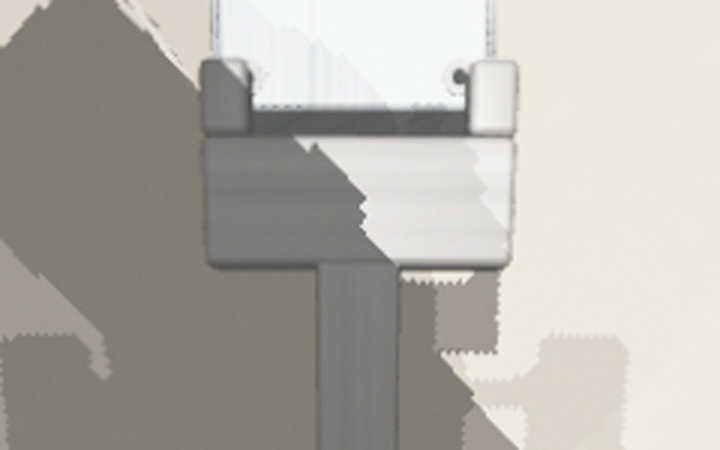

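View pics/s14.png

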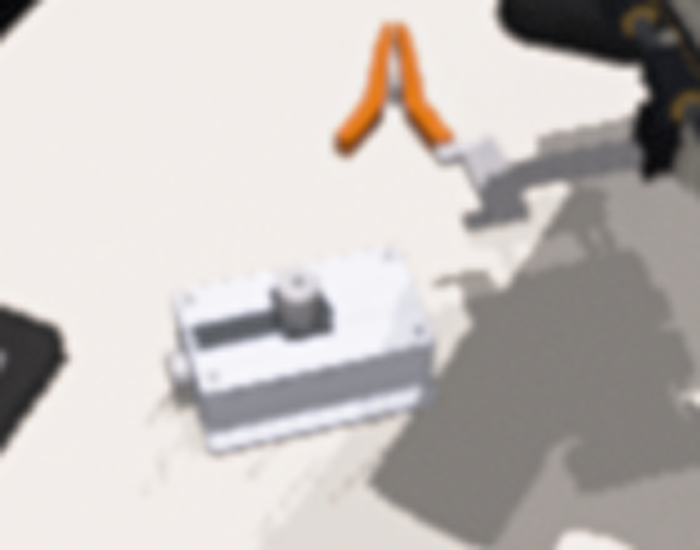

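>>> carry_out:
  moves: "0 0.01 -0.01 -0.015 0 0 0.03; 0 0.03 -0.025 -0.03 0 0 0.1; 0 0.06 -0.047 -0.03 0 0 0.17; 0 0.09 -0.07 -0.03 0 0 0.25; 0 0.12 -0.093 -0.03 0 0 0.33; 0 0.15 -0.117 -0.03 0 0 0.41; 0 0.18 -0.14 -0.03 0 0 0.49; 0 0.21 -0.163 -0.03 0 0 0.57; 0 0.24 -0.187 -0.03 0 0 0.65; 0 0.27 -0.21 -0.03 0 0 0.73; 0 0.3 -0.233 -0.02 0 0 0.81; 0 0.325 -0.253 -0.01 0 0 0.88; 0 0.335 -0.26 0 0 0 0.9145; 0 0.34 -0.264 0 0 0 0.9145; 0 0.34 -0.264 0 0 0 0.9145; 0 0.34 -0.264 0 0 0 0.9145"

```text
clock: 22.0
tool_pos: [0.5198, 0.2371, 0.2805]
orientation: [180.0, 0.0, -6.8]
force: [0.1, 0.3, -2.1]
opening: 0.0199
```

```bash
python3 look.py 15 200 0 240 220 2
python3 -c "
from h import *
mv([.5193,.2374,.182],-6.8)"
```

```text
22.05 [0.51985643 0.23692581 0.28073437] [-1.79998318e+02 -1.84497993e-03 -6.79441798e+00] 0.019838319611899295 [-0.51991807  0.13060513 -1.49143411]
clock 22.05 at [0.5199 0.2369 0.2807] [-180.     -0.     -6.79] F [-0.5  0.1 -1.5]
shift [-0.0006 -0.0004  0.0987] turn [-0.     -0.      0.0001]
```

View pics/z15.png

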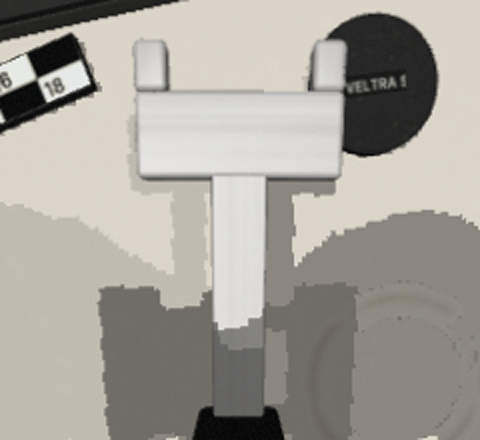

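View pics/t14.png

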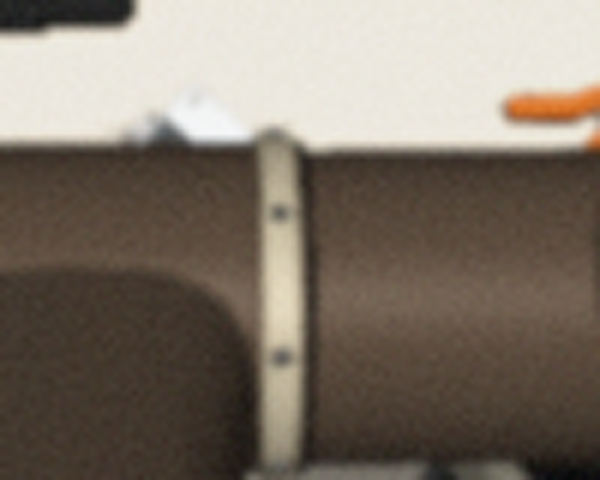

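>>> carry_out:
  moves: "0 -0.005 0 0.02 0 0 0; 0 -0.01 0 0.05 0 0 0; 0 -0.01 0 0.075 0 0 0; 0 -0.01 0 0.09 0 0 0; 0 -0.01 0 0.094 0 0 0; 0 -0.01 0 0.096 0 0 0; 0 -0.01 0 0.097 0 0 0; 0 -0.01 0 0.098 0 0 0; 0 -0.01 0 0.098 0 0 0; 0 -0.01 0 0.098 0 0 0"

```text
clock: 23.05
tool_pos: [0.5101, 0.239, 0.183]
orientation: [-180.0, -0.0, -6.8]
force: [-0.8, -0.1, -0.9]
opening: 0.0198
```

Not yet touching; ease down by 0.5 mm steps.

>>> carry_out:
  moves: "0 0 0 0.0005 0 0 0; 0 0 0 0.001 0 0 0; 0 0 0 0.0012 0 0 0; 0 0 0 0.0012 0 0 0; 0 0 0 0.0012 0 0 0"

```text
clock: 23.55
tool_pos: [0.5099, 0.2389, 0.1816]
orientation: [-180.0, -0.0, -6.8]
force: [-3.0, -0.7, 5.6]
opening: 0.0199
```

Touching the desk (Fz up by about 6 N). Release symmetrically and rise.

>>> carry_out:
  moves: "0.025 0 0 0 0 0 0; 0.035 0 0 0 0 0 0; 0.05 0 0 0 0 0 0; 0.08 0 0 0 0 0 0; 0.087 0 0 0 0 0 0; 0.087 0 0 0 0 0 0; 0.087 0 0 0 0 0 0; 0.087 0 0 -0.005 0 0 0; 0.087 0 0 -0.02 0 0 0; 0.087 0 0 -0.05 0 0 0; 0.087 0 0 -0.09 0 0 0; 0.087 -0.02 0 -0.13 0 0 0; 0.087 -0.04 0 -0.15 0 0 0; 0.087 -0.04 0 -0.15 0 0 0; 0.087 -0.04 0 -0.15 0 0 0"

```text
clock: 25.05
tool_pos: [0.4699, 0.2437, 0.3322]
orientation: [-179.9, -0.1, -6.7]
force: [0.3, 0.8, -0.2]
opening: 0.0872
```

```bash
python3 look.py 16 180 0 260 250 2
python3 - <<'E'
from h import *
for n in ('scene','top'):
    s=snap(n,n+'16.png');t=s['image'][:,:,::-1]
    x,y=(215,110) if n=='scene' else (200,140)
    cv2.imwrite(f'pics/{n}16z.png',cv2.resize(t[y:y+215,x:x+210],None,fx=2.7,fy=2.7,interpolation=cv2.INTER_CUBIC))
    for l,z in dict(spindle_axis=.045,clip_seat=.0485,fork_grip=.021,fork_crotch=.012).items():
        for r in ctrl.mark_of(s,l)[:1]: print(n,l,np.round(r['at'],1),round(r['confidence'],2),np.round(onz(s,*r['at'],z),4))
E
```

```text
25.1 [0.47009808 0.24351352 0.33121462] [-1.79983995e+02 -5.42826395e-06 -6.77750745e+00] 0.08727000070750462 [-0.08764548 -0.32479696 -0.87748745]
scene fork_crotch [289.1 241.2] 0.62 [0.6101 0.2274 0.012 ]
top spindle_axis [184.2 317.7] 0.49 [ 0.6004 -0.0509  0.045 ]
top clip_seat [180.4 316.8] 0.62 [ 0.6111 -0.0482  0.0485]
top fork_grip [218.5 220.2] 0.61 [0.5028 0.2394 0.021 ]
top fork_crotch [181.6 227.7] 0.73 [0.6176 0.2232 0.012 ]
```

View pics/z16.png

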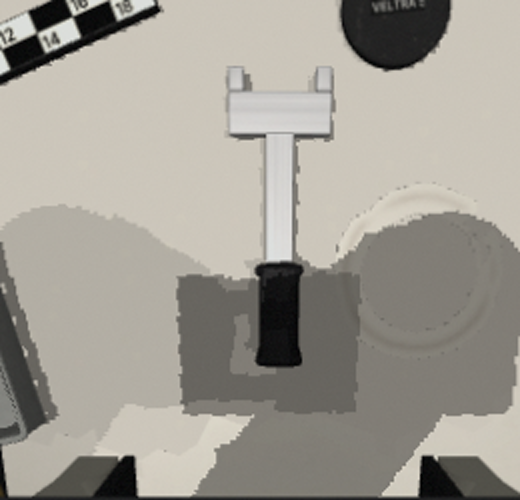

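View pics/scene16z.png

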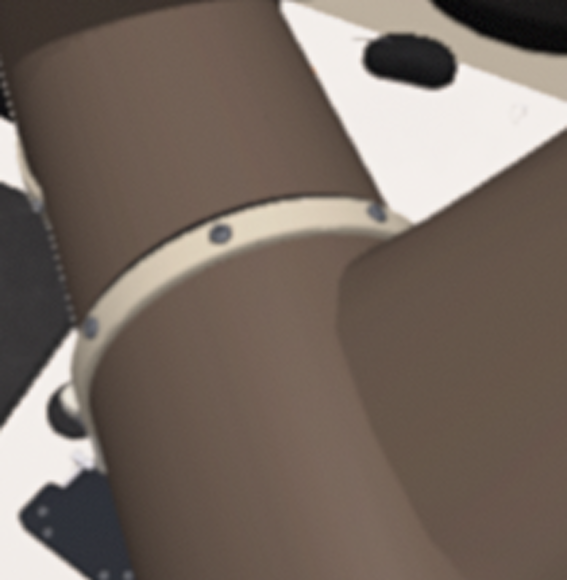

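View pics/top16z.png

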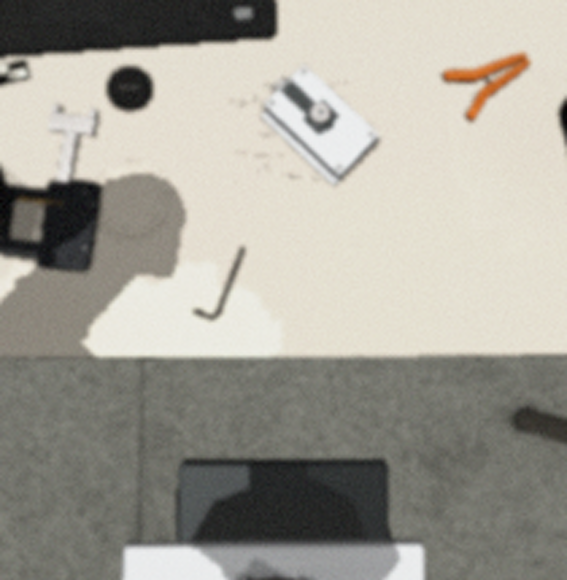

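```bash
python3 -c "
from h import *
mv([.53,-.14,.33],45.6)"
```

```text
clock 25.6 at [0.4703 0.2436 0.3309] [ 1.7997e+02  2.0000e-02 -6.8000e+00] F [-0.3  0.4 -0.5]
shift [0.1047 0.3738 0.0011] turn [ 4.000e-04  6.000e-04 -9.146e-01]
```

>>> carry_out:
  moves: "0.087 0.105 0.374 0 0 0 -0.915; 0.087 0.105 0.374 0 0 0 -0.915; 0.087 0.105 0.374 0 0 0 -0.915; 0.087 0.105 0.374 0 0 0 -0.915; 0.087 0.105 0.374 0 0 0 -0.915; 0.087 0.105 0.374 0 0 0 -0.915; 0.087 0.105 0.374 0 0 0 -0.915; 0.087 0.105 0.374 0 0 0 -0.915; 0.087 0.105 0.374 0 0 0 -0.915; 0.087 0.105 0.374 0 0 0 -0.915; 0.087 0.105 0.374 0 0 0 -0.915; 0.087 0.105 0.374 0 0 0 -0.915"

```text
clock: 26.8
tool_pos: [0.5302, -0.1396, 0.3312]
orientation: [-180.0, -0.0, 45.7]
force: [-0.5, 1.1, 0.4]
opening: 0.087
```

```bash
python3 look.py 17 250 0 120 150 4
```

```text
26.85 [ 0.5302102  -0.13933666  0.3313344 ] [ 1.79998885e+02 -9.25899601e-03  4.56947645e+01] 0.0868104456947662 [ 0.27535255 -0.18568589 -0.87664742]
```

View pics/z17.png

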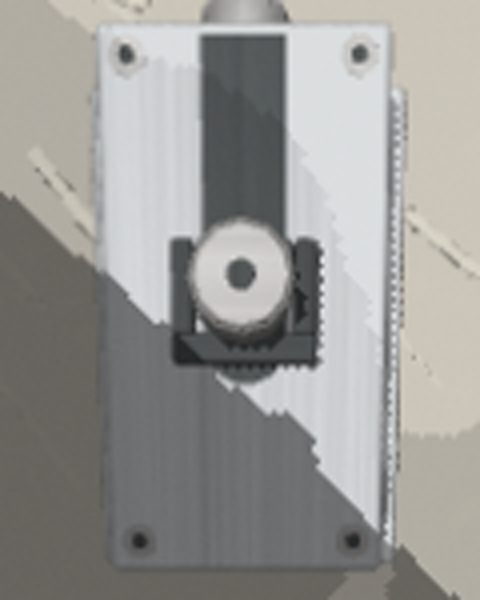

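Run:
```python
from h import *
import pickle
s=pickle.load(open('w17.pkl','rb'))
f=lambda x,y,z: onz(s,y/4-.4,x/4+250-.4,z)[:2]
h=f(241,274,.070); L,R,tl,tr=[f(*p,.052) for p in [(171,358),(317,358),(171,239),(319,239)]]
c=lambda p:((p-BO)@U*1e3,(p-BO)@V*1e3)
print('head',c(h),'L',c(L),'R',c(R),'tips',c(tl),c(tr)); m=(L+R)/2+.015*U
print('seat',c(m))
print('slot')
ctrl.close_job()
```

```text
head (np.float64(0.20312012921575628), np.float64(0.22839996258025885)) L (np.float64(-13.508879649080752), np.float64(16.32374794239436)) R (np.float64(-13.48546001946031), np.float64(-15.92032232779753)) tips (np.float64(10.769379935567349), np.float64(15.83699811657154)) (np.float64(10.787855430239006), np.float64(-16.114922356467655))
seat (np.float64(1.5028301657295278), np.float64(0.20171280729834304))
slot
the job is handed in; nothing more can be done
```

The clip is snapped home on the spindle, the fork tool is back on the desk, and the job is handed in at about 27 s of the 54 s allowed. The hand-in gives no verdict.

**Push:** I gripped the fork tool by its handle and slid its mouth over the clip's back. While pushing, I turned the clip about 7° to line it up with the spindle. The push force rose to about 11.7 N and dropped to about 5–6 N at the snap. I then pushed on to about 7 N, and the clip and spindle moved together. The highest force I read was about 12 N, well under the 25 N limit. The fingers stayed well away from the clip.

**Laying down:** I backed the fork off, carried it away and laid it flat on the desk. It lies about 10 mm from where it started, clear of the block and the lens cap.

**Last checks:**
- **Spindle:** the picture from above puts its head within 0.3 mm of its rest position.
- **Clip:** the arm tips measure 10.8 mm ahead of the spindle axis (11 expected) and the clip is centred sideways to 0.2 mm. Its back edge measures 13.5 mm behind instead of 15, so the two readings put the seat 0.2 mm short or 1.5 mm ahead. That is within the 2 mm camera calibration and my reading of the edge.
- **Bystanders:** none looked moved in the pictures. I did not measure their positions.

One check told me less: in the last overview pictures the arm hid part of the scene, and the networks' clip and spindle points from the top camera disagreed by about 11 mm. I relied on the close wrist picture instead.

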